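# Set out cut-length samples on the sample board

### The job

Set out the deburred heat sinks as length samples for the inspector: the longest already lies on the pad at one end of the sample board, so lay the other four one to a pad in order of length, stepping down from the longest to the shortest at the opposite end. Lay each in the middle of its pad, fins up and lengthwise along the pad like the first one. Leave the longest one and the deburring tool beside the work where they are.

Things in the scene. Friction and masses are not known exactly. Their poses are not given: they have to be found in the camera images.
- sink_100_mid (a point): loose finned heat sink cut from bare aluminium extrusion, 100 mm long, 30 mm wide, 28 mm high, about 95 g, five thin fins standing up from a flat base and running its whole length; starts on the table, fins up. Point at its centre, half-way up (14 mm above its underside): x along its length, y across its width, z up. Solid to grip across its 30 mm width; either end may face either way
- sink_80_mid (a point): loose finned heat sink cut from bare aluminium extrusion, 80 mm long, 30 mm wide, 28 mm high, about 76 g, five thin fins standing up from a flat base and running its whole length; starts on the table, fins up. Point at its centre, half-way up (14 mm above its underside): x along its length, y across its width, z up. Solid to grip across its 30 mm width; either end may face either way
- sink_60_mid (a point): loose finned heat sink cut from bare aluminium extrusion, 60 mm long, 30 mm wide, 28 mm high, about 57 g, five thin fins standing up from a flat base and running its whole length; starts on the table, fins up. Point at its centre, half-way up (14 mm above its underside): x along its length, y across its width, z up. Solid to grip across its 30 mm width; either end may face either way
- sink_40_mid (a point): loose finned heat sink cut from bare aluminium extrusion, 40 mm long, 30 mm wide, 28 mm high, about 38 g, five thin fins standing up from a flat base and running its whole length; starts on the table, fins up. Point at its centre, half-way up (14 mm above its underside): x along its length, y across its width, z up. Solid to grip across its 30 mm width; either end may face either way
- sink_120_mid (a point): the longest heat sink, same aluminium section (30 mm wide, 28 mm high) but 120 mm long, about 114 g, loose, already lying fins up on the pad at one end of the sample board (which end varies). Point at its centre, half-way up; x along its length, y across, along the row of pads
- pad_b_top (a point): one of the four free black rubber pads (130 x 40 mm, 3 mm thick) glued side by side on the plywood sample board (150 x 395 mm, 12 mm thick, fixed to the table), 75 mm from pad to pad in one straight row that begins with the pad under the 120 mm heat sink. Which pad name is at which place in the row varies. Point at the centre of the pad's top, 15 mm above the table: x along the pad's 130 mm length, y along the row, z up
- pad_c_top (a point): one of the four free black rubber pads (130 x 40 mm, 3 mm thick) glued side by side on the plywood sample board (150 x 395 mm, 12 mm thick, fixed to the table), 75 mm from pad to pad in one straight row that begins with the pad under the 120 mm heat sink. Which pad name is at which place in the row varies. Point at the centre of the pad's top, 15 mm above the table: x along the pad's 130 mm length, y along the row, z up
- pad_d_top (a point): one of the four free black rubber pads (130 x 40 mm, 3 mm thick) glued side by side on the plywood sample board (150 x 395 mm, 12 mm thick, fixed to the table), 75 mm from pad to pad in one straight row that begins with the pad under the 120 mm heat sink. Which pad name is at which place in the row varies. Point at the centre of the pad's top, 15 mm above the table: x along the pad's 130 mm length, y along the row, z up
- pad_e_top (a point): one of the four free black rubber pads (130 x 40 mm, 3 mm thick) glued side by side on the plywood sample board (150 x 395 mm, 12 mm thick, fixed to the table), 75 mm from pad to pad in one straight row that begins with the pad under the 120 mm heat sink. Which pad name is at which place in the row varies. Point at the centre of the pad's top, 15 mm above the table: x along the pad's 130 mm length, y along the row, z up
- deburrer: bystander: hand deburring tool lying on the table in front of the board, blue handle 90 x 16 x 16 mm with a bent steel blade, about 132 mm long overall along its x (blade towards +x); origin at its underside, near the middle
Not all that is in view belongs to the job. What is shaped like the part that bears sink_100_mid but brown or red is not meant.

How it is judged:
At the end, for the whole second after the job is handed in: Released and at rest on the pads, counted away from the 120 mm heat sink: 100, 80, 60, 40 mm; each centre within 13 mm of its pad's centre, fins up (0.1 rad), along the pad (0.21 rad, either way round); the 120 mm one within 15 mm of where it was ((horizontal distance between sink_100_mid and pad_b_top below 0.013 m or horizontal distance between sink_100_mid and pad_c_top below 0.013 m or horizontal distance between sink_100_mid and pad_d_top below 0.013 m or horizontal distance between sink_100_mid and pad_e_top below 0.013 m) and horizontal distance between sink_100_mid and sink_120_mid between 0.0375 and 0.1125 m and height (world z) of sink_100_mid between 0.024 and 0.035 m and angle between each of sink_100_mid, sink_80_mid, sink_60_mid, sink_40_mid's own z axis and vertical below 0.1 rad and angle between the x axis of each of sink_100_mid, sink_80_mid, sink_60_mid, sink_40_mid and the x axis of pad_b_top, either way round below 0.21 rad and linear speed of each of sink_100, sink_80, sink_60, sink_40 below 0.01 m/s and (horizontal distance between sink_80_mid and pad_b_top below 0.013 m or horizontal distance between sink_80_mid and pad_c_top below 0.013 m or horizontal distance between sink_80_mid and pad_d_top below 0.013 m or horizontal distance between sink_80_mid and pad_e_top below 0.013 m) and horizontal distance between sink_80_mid and sink_120_mid between 0.1125 and 0.1875 m and height (world z) of sink_80_mid between 0.024 and 0.035 m and (horizontal distance between sink_60_mid and pad_b_top below 0.013 m or horizontal distance between sink_60_mid and pad_c_top below 0.013 m or horizontal distance between sink_60_mid and pad_d_top below 0.013 m or horizontal distance between sink_60_mid and pad_e_top below 0.013 m) and horizontal distance between sink_60_mid and sink_120_mid between 0.1875 and 0.2625 m and height (world z) of sink_60_mid between 0.024 and 0.035 m and (horizontal distance between sink_40_mid and pad_b_top below 0.013 m or horizontal distance between sink_40_mid and pad_c_top below 0.013 m or horizontal distance between sink_40_mid and pad_d_top below 0.013 m or horizontal distance between sink_40_mid and pad_e_top below 0.013 m) and horizontal distance between sink_40_mid and sink_120_mid between 0.2625 and 0.3375 m and height (world z) of sink_40_mid between 0.024 and 0.035 m and distance of sink_120_mid from where it was at the start of the episode below 0.015 m); the robot touches nothing.
It fails at once if the deburring tool is pushed away (more than 30 mm) (distance of deburrer from where it was at the start of the episode above 0.03 m).
It also fails if it takes over 99 s, if anything falls off the work surface, if the arm or the gripper's body presses on something with over 40 N, if the wrist force passes 120 N, or if a joint passes its speed limit or range.

### The arm

A 7-joint arm with a two-finger parallel gripper is mounted at the origin on the work surface. World frame = base frame: x ahead of the robot, y to its left, z up, the work surface at z = 0. Lengths are in m, angles in rad, forces in N, time in s.
With the tool pointing down it reaches from about 0.35 to 0.9 m from the base axis. Payload 8.1 kg.
Tool frame: the origin (TCP) lies on the centre line of the jaws, within the pads' length; the fingertips stand 22 mm ahead of it and the grasp point (between the pads) lies 3 mm ahead of it (manip.finger_overhang is the distance from the TCP to the fingertips, in m); z points along the fingers, y is the line along which they close (so a half turn about z gives the same grasp; the last joint's range is limited). The gripper opens to 85 mm and grips with 20 to 120 N. Pads are 22 mm wide; open, the fingers measure 114 mm over their backs; the gripper's body (76 mm by 85 mm) begins 54 mm behind the grasp point. The pads swing forward as they close: fully open they stand 13 mm farther back than shut.
Start: joints at [-1.351, 0.434, 0.025, 1.573, -0.012, 1.134, -0.075], TCP at [0.198, 0.593, 0.253] pointing down, gripper open.
Joint ranges: [-2.62, 2.62], [-0.44, 2.09], [-1.27, 1.32], [0.08, 2.57], [-1.32, 4.46], [0.12, 2], [-2.74, 2.74]. Speed limits (rad/s): [2.22, 2.22, 3.01, 3.01, 3.14, 3.14, 3.14].

### API

Orientations are given as a rotation vector (axis times angle).
In Python, from cell import manip gives the robot as it stands.
- The arm moves only by the tool apply_moves, never from a script. Its argument "steps" is a list of rows, each an object with "jaw": the opening, from 0 (shut) to 1 (fully open); "offset": the shift along the tool's x, y, z in m, a list of three; "roll": the turn about the tool's z in degrees. In form: [{"jaw": jaw, "offset": [dx, dy, dz], "roll": roll}, ...]. A call has 1 to 10 rows; each row is the pose to reach, as a shift and turn from the pose commanded when the call began, along the tool's axes at that moment; what a row does not reach only later rows make up. A row lasts 1/8 s, in which the tool goes at most 62.5 mm and 10.7 degrees, less where a joint would pass 70% of its speed; a pose out of reach is approached as far as the arm can. A call with a gripper value outside its range is refused whole. The fingers move at their own pace and stop on an object; the grip force is fixed at half the most. Time passes only in rows, so rows that repeat a pose let the fingers close. It gives the time, the measured TCP pose, the force, the opening and the grip force at its end, in the units of the state.
- manip.read_state(): the state, without advancing time (a new reading comes with each control period).
- manip.read_camera(name): name is "scene" or "top" or "wrist"; returns a dict with "img" (384x512x3 uint8, red, green, blue), "range_z" (384x512 float32, m along the optical axis (not along the pixel's ray), 0 where there is no reading), "intrinsics" (3x3 intrinsics, pixels), "dist_coeffs" ([k1, k2, p1, p2, k3] as OpenCV has them; the pictures are not rectified), "world_to_cam" (4x4, takes a point from world to camera coordinates); the wrist camera has in their place "tool_from_camera" (4x4, takes a point from camera to tool coordinates, whose origin is the TCP and whose axes are the flange's). Camera axes: x right, y down, z forward; pixel columns grow to the right and rows downward; lengths in m; the calibration is good to about 2 mm. A picture is of the moment at which its call begins: read the wrist's pose just before it.
- manip.finish_job(): hands the job in; it is judged then, once.
Trained networks look in a picture, given as the dict that the camera call returned (one of the last four; its "shot" number tells which), for a name from the list of things; names that differ only in an ending like _2 or _b are one class to them, and where a whole thing is asked for, a point or a joint stands for the part that bears it (a point fixed in the world has none). Each returns a list of dicts, best first, with "p" (0 to 1); they miss things now and then, are a little off and sometimes report something else, mostly with a low value. They report only what shows in the picture. A call takes as long as a camera call. They do not tell look-alikes from the thing itself.
- manip.recognise(picture, target): "rect" ([left, top, right, bottom] in pixels, round what is visible of it).
- manip.masks_of(picture, target): "pixels" (384x512 bool, what is visible of it) and "rect" ([left, top, right, bottom] in pixels, round what is visible of it).
The state is a dict: "time_s": time; "joint_pos": joint angles; "joint_velocities": joint speeds; "joint_torque": joint torques, N m; "tcp_pos": TCP position; "orientation": TCP orientation; "contact_force": force on the tool from outside, world axes, zero at the start; "ft_torque": the same for the moment, N m; "opening": finger opening in m; "gripper_force": force on a finger pad.
Only numpy, scipy, OpenCV 4.12 (cv2) and the standard library are available. Lean on these libraries where they do the work, as an engineer would, in place of code of your own. Each camera call takes 0.05 s, during which the arm holds its last target. There are 200 camera calls.

## Working session

There is one attempt and no reset: what is moved stays moved. The work goes in short steps, Python scripts to look and compute and a tool call to move; the robot and the scene stay as the last step left them, time stands still between calls to the robot, and variables do not carry over. Pictures are saved under pics/ and viewed, at most 14 in all, crops included, and the job is handed in when it is done.

Besides the shell and the picture viewer there is one more tool, called after "Call:" by a JSON object that holds its "name" and its "arguments", one argument or row to a line. apply_moves: Moves the arm, as the interface text tells. Its arguments: {"type":"object","properties":{"steps":{"type":"array"}},"required":["steps"]}

```bash
mkdir -p pics; ls
cat > h.py <<'E'
import numpy as np,cv2
from cell import manip
from scipy.spatial.transform import Rotation as R
def cloud(d,T=None):
    K=np.array(d["intrinsics"]);D=np.array(d["dist_coeffs"]);z=d["range_z"]
    v,u=np.mgrid[0:384,0:512]
    n=cv2.undistortPoints(np.stack([u,v],-1).reshape(-1,1,2).astype(np.float64),K,D).reshape(384,512,2)
    P=np.dstack([n*z[...,None],z])
    if T is None: T=np.linalg.inv(np.array(d["world_to_cam"]))
    return P@T[:3,:3].T+T[:3,3]
def save(d,n): cv2.imwrite(f"pics/{n}.png",d["img"][...,::-1])
E
python3 - <<'E'
from h import *
s=manip.read_state();print({k:np.round(v,3) for k,v in s.items()})
for c in("top","scene"):
    d=manip.read_camera(c);save(d,c);np.savez(f"{c}.npz",P=cloud(d),img=d["img"],z=d["range_z"])
    for t in("sink_100_mid","sink_80_mid","sink_60_mid","sink_40_mid","sink_120_mid","deburrer"):
        print(c,t,[(round(r["p"],2),np.round(r["rect"]).tolist()) for r in manip.recognise(d,t)])
E
```

```text
pics
{'time_s': np.float64(0.0), 'joint_pos': array([-1.351,  0.435,  0.025,  1.574, -0.012,  1.134, -0.075]), 'joint_velocities': array([ 0.   , -0.001, -0.001, -0.001,  0.001, -0.   , -0.   ]), 'joint_torque': array([ 1.0000e-03, -6.7049e+01,  1.0260e+00, -3.1620e+01,  1.6000e-02,
        1.3000e-02, -0.0000e+00]), 'tcp_pos': array([0.198, 0.592, 0.253]), 'orientation': array([-5.050e-01, -3.101e+00,  3.000e-03]), 'contact_force': array([-0.692,  0.276,  0.835]), 'ft_torque': array([ 0.04 , -0.023, -0.037]), 'gripper_force': np.float64(0.0), 'opening': np.float64(0.086)}
top sink_100_mid [(0.88, [392.0, 204.0, 410.0, 236.0]), (0.84, [344.0, 208.0, 373.0, 229.0]), (0.77, [338.0, 161.0, 372.0, 181.0])]
top sink_80_mid [(0.53, [189.0, 219.0, 209.0, 240.0])]
top sink_60_mid [(0.81, [114.0, 211.0, 131.0, 226.0])]
top sink_40_mid []
top sink_120_mid [(0.81, [177.0, 155.0, 190.0, 195.0]), (0.56, [185.0, 218.0, 210.0, 240.0])]
top deburrer [(0.61, [242.0, 230.0, 248.0, 263.0])]
scene sink_100_mid [(0.89, [88.0, 309.0, 124.0, 355.0]), (0.81, [176.0, 294.0, 227.0, 339.0]), (0.79, [142.0, 262.0, 158.0, 311.0])]
scene sink_80_mid [(0.65, [242.0, 140.0, 269.0, 155.0])]
scene sink_60_mid [(0.57, [296.0, 100.0, 316.0, 114.0])]
scene sink_40_mid [(0.51, [187.0, 203.0, 202.0, 218.0])]
scene sink_120_mid [(0.91, [294.0, 143.0, 337.0, 170.0])]
scene deburrer [(0.71, [144.0, 261.0, 158.0, 312.0]), (0.53, [199.0, 160.0, 228.0, 179.0])]
```

Run:
```python
import cv2
a=cv2.imread("pics/top.png")[120:280,80:440]
cv2.imwrite("pics/topcrop.png",cv2.resize(a,None,fx=2.2,fy=2.2,interpolation=cv2.INTER_CUBIC))
```

```text
(no output)
```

View pics/topcrop.png

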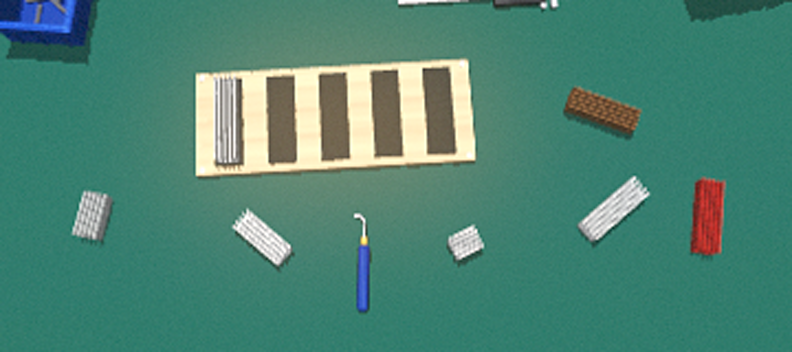

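View pics/scene.png

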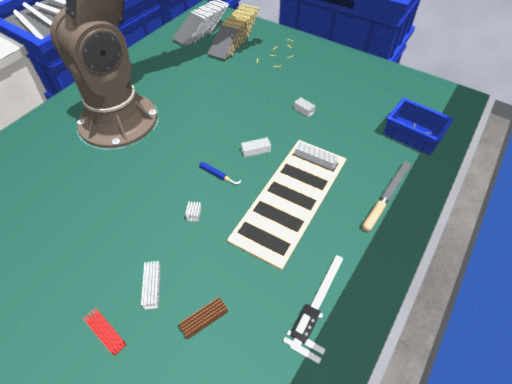

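The top crop shows these, in full-image pixels:
- 120 sink on the left pad, about (184,175)
- 100 at about (359,215)
- 80 at about (199,228)
- 60 at about (121,218)
- 40 at about (292,230)
- Look-alikes: brown at (354,170) and red at (402,219), both excluded by colour
- Deburrer at (245,245)

Next I'll measure them.

Run:
```python
from h import *
f=np.load("top.npz");P=f["P"];img=f["img"]
print("tablez",np.median(P[250:270,150:230,2]), (P[...,2]).min())
m=((P[...,2]>0.012)&(P[...,2]<0.06)).astype(np.uint8); m[:145]=0
n,l,st,c=cv2.connectedComponentsWithStats(m)
for i in range(1,n):
    if st[i,4]<25: continue
    q=P[l==i]; r=cv2.minAreaRect((q[:,:2]*1000).astype(np.float32))
    print(st[i],"rect mm",np.round(r[0],1),np.round(r[1],1),round(r[2],1),"z",np.round(np.percentile(q[:,2],[10,50,95]),3),img[l==i].mean(0).astype(int), "mean",np.round(q[:,:2].mean(0)*1000,1))
    if st[i,4]>2000:
        hi=(l==i)&(P[...,2]>0.03);q=P[hi];r=cv2.minAreaRect((q[:,:2]*1000).astype(np.float32));print("120:",r)
        # pads
        dk=((l==i)&(img.max(2)<110)&(P[...,2]<.025)).astype(np.uint8)
        n2,l2,s2,_=cv2.connectedComponentsWithStats(dk)
        for j in range(1,n2):
            if s2[j,4]>150:
                r=cv2.minAreaRect((P[l2==j][:,:2]*1000).astype(np.float32));print(" pad",s2[j],np.round(r[0],1),np.round(r[1],1),round(r[2],1),np.median(P[l2==j][:,2]))
```

```text
tablez -0.0012298687565696076 -0.7672413381720349
[243 149  29  46 519] rect mm [618.  -46.3] [147.4  87.8] 4.4 z [0.012 0.014 0.017] [145 133 107] mean [620.9 -43.7]
[270 148  21  45 475] rect mm [ 624.3 -117.6] [144.3  62.6] 0.1 z [0.012 0.014 0.018] [125 116  94] mean [ 619.8 -115.8]
[222 151  23  44 481] rect mm [614.4  33.9] [144.   65.7] 9.4 z [0.012 0.014 0.017] [137 125 100] mean [615.1  33.7]
[169 153  32  44 597] rect mm [607.1 183.8] [136.7  80.8] 17.5 z [0.013 0.03  0.043] [182 176 165] mean [600.2 180.8]
[194 153  22  45 466] rect mm [607.3 118.3] [142.8  66. ] 1.7 z [0.012 0.014 0.017] [131 119  96] mean [605.  110.4]
[337 160  35  21 353] rect mm [ 622.8 -348.4] [99.8 32.6] 69.5 z [0.016 0.024 0.03 ] [113  82  54] mean [ 622. -348.]
[344 201  31  29 185] rect mm [ 479.8 -355. ] [ 29.9 100.5] 39.4 z [0.015 0.026 0.03 ] [213 215 214] mean [ 478.6 -354.5]
[396 201  14  35 386] rect mm [ 470.1 -486. ] [ 32.1 100.9] 82.2 z [0.016 0.023 0.029] [169  53  46] mean [ 468.6 -485.2]
[113 207  17  22 238] rect mm [470.3 365.6] [32.3 60.3] 79.1 z [0.015 0.023 0.029] [171 175 173] mean [469.8 364.7]
[191 216  22  19  50] rect mm [447.5 120.9] [76.7  8.9] 50.2 z [0.015 0.025 0.03 ] [228 227 225] mean [447.1 119.9]
[186 221  20  19  51] rect mm [432.8 135.6] [76.8  8.9] 50.4 z [0.014 0.026 0.029] [227 226 223] mean [433.5 137.1]
[284 223  16  15  78] rect mm [ 432.7 -149.6] [29.  38.8] 26.9 z [0.015 0.026 0.029] [209 209 207] mean [ 432.4 -149.8]
[242 231   6  31 132] rect mm [387.   -8.9] [88.8 15. ] 0.3 z [0.012 0.014 0.018] [ 59  87 183] mean [385.9  -9.2]
[ 197  340   88   44 1444] rect mm [67.4 -1.2] [112.  240.4] 0.0 z [0.012 0.015 0.053] [131 120 108] mean [70.3 -3.3]
[   0  348   83   36 1451] rect mm [ 66.8 544. ] [224.6  84.3] 82.6 z [0.018 0.036 0.057] [100 100  95] mean [ 60.9 496.9]
```

Run:
```python
from h import *
f=np.load("top.npz");P=f["P"];img=f["img"].astype(int)
def rect(m,name):
    q=(P[m][:,:2]*1000).astype(np.float32);(c,s,a)=cv2.minAreaRect(q)
    b=cv2.boxPoints((c,s,a));e=[b[1]-b[0],b[2]-b[1]];e=max(e,key=np.linalg.norm)
    print(name,np.round(c,1),np.round(s,1),"long-axis deg",round(np.degrees(np.arctan2(e[1],e[0]))%180,1),"z",np.round(np.median(P[m][:,2]),4));return c
def box(x0,y0,x1,y1):
    m=np.zeros((384,512),bool);m[y0:y1,x0:x1]=1;return m
Z=P[...,2]
b=box(165,143,302,205)
dk=b&(img.max(2)<105)&(abs(img[...,0]-img[...,1])<25)&(img[...,0]>=img[...,1]-3)&(Z<.025)&(Z>.008)
n,l,s,c=cv2.connectedComponentsWithStats(cv2.morphologyEx(dk.astype(np.uint8),cv2.MORPH_OPEN,np.ones((3,3))))
for i in range(1,n):
    if s[i,4]>150: rect(l==i,"pad")
rect(b&(Z>.034)&(Z<.06),"120")
rect(b&(Z>.006)&(img[...,0]>150),"board")
for nm,bb in dict(s100=(340,198,378,233),s80=(183,213,216,243),s60=(110,204,133,232),s40=(281,220,303,241)).items():
    rect(box(*bb)&(Z>.012)&(Z<.05),nm)
s=manip.read_state();Rm=R.from_rotvec(s["orientation"]).as_matrix();print(np.round(Rm,3))
```

```text
pad [ 661.1 -112.8] [52.7 36.6] long-axis deg 5.0 z 0.0138
120 [606.3 183.5] [121.   30.1] long-axis deg 3.0 z 0.0406
board [496.   26.6] [388.3 394.4] long-axis deg 93.5 z 0.011
s100 [ 479.8 -355. ] [ 29.9 100.5] long-axis deg 129.4 z 0.0256
s80 [440.1 128.3] [78.8 29.5] long-axis deg 50.5 z 0.0256
s60 [470.3 365.6] [32.3 60.3] long-axis deg 169.1 z 0.0232
s40 [ 432.7 -149.6] [29.  38.8] long-axis deg 116.9 z 0.0256
[[-0.948  0.317 -0.   ]
 [ 0.317  0.948  0.   ]
 [ 0.     0.    -1.   ]]
```

Run:
```python
from h import *
f=np.load("top.npz");P=f["P"];img=f["img"].astype(int);Z=P[...,2]
u=np.array([np.cos(np.radians(3)),np.sin(np.radians(3))]);v=np.array([-u[1],u[0]])
x=P[...,:2]@u*1000;y=P[...,:2]@v*1000
b=np.zeros((384,512),bool);b[143:205,165:302]=1
g=img.sum(2)/3
wood=b&(img[...,0]>140)&(img[...,0]-img[...,2]>15)&(Z>.004)&(Z<.02)
q=(P[wood][:,:2]*1000).astype(np.float32);print("board",cv2.minAreaRect(q))
dk=b&(img[...,0]<110)&(img[...,0]>=img[...,1]-2)&(Z<.022)&(Z>.006)
n,l,s,c=cv2.connectedComponentsWithStats(dk.astype(np.uint8))
for i in range(1,n):
    if s[i,4]>60:
        r=cv2.minAreaRect((P[l==i][:,:2]*1000).astype(np.float32));print(s[i],np.round(r[0],1),np.round(r[1],1),round(r[2],1))
for i in range(5): print(i,np.round(np.array([606.3,183.5])-75*i*v,1))
```

```text
board ((616.4783935546875, 33.91542053222656), (153.90774536132812, 394.3790588378906), 3.3843812942504883)
[272 151  15  39 456] [ 624.8 -115.3] [125.2  37.8] 3.5
[249 152  13  26 142] [640.8 -39.1] [85.7 36.7] 3.1
[202 155  12  39 170] [611.4 108.7] [125.3  35.2] 2.0
[178 156  12  39  67] [604.3 168.8] [ 33.3 127.4] 79.2
0 [606.3 183.5]
1 [610.2 108.6]
2 [614.2  33.7]
3 [618.1 -41.2]
4 [ 622.  -116.1]
```

```bash
cat >> h.py <<'E'
def to(*targets):
    s=manip.read_state();M=R.from_rotvec(s["orientation"]).as_matrix();p=np.array(s["tcp_pos"])
    psi=np.degrees(np.arctan2(M[1,0],M[0,0]))
    print("t",round(float(s["time_s"]),2),"tcp",np.round(p,4),"psi",round(psi%360,1),"tilt z",np.round(M[:,2],3),"open",round(float(s["opening"]),4),"gf",round(float(s["gripper_force"]),1),"F",np.round(s["contact_force"],1),"q7",round(s["joint_pos"][6],2))
    for x,y,z,a in targets:
        print((x,y,z,a),"offset",np.round(M.T@(np.array([x,y,z])-p),4).tolist(),"roll",round((psi-a+180)%360-180,1))
E
python3 - <<'E'
from h import *
print(manip.finger_overhang)
to((.4703,.3656,.15,169.1),(.4703,.3656,.03,169.1))
E
```

```text
0.022
t 0.7 tcp [0.1983 0.5927 0.2533] psi 161.5 tilt z [-0.  0. -1.] open 0.0855 gf 0.0 F [-0.4  0.1  0.6] q7 -0.08
(0.4703, 0.3656, 0.15, 169.1) offset [-0.33, -0.1291, 0.1033] roll -7.6
(0.4703, 0.3656, 0.03, 169.1) offset [-0.33, -0.1291, 0.2233] roll -7.6
```

Call:
{"name": "apply_moves", "arguments": {
  "steps": [
    {"jaw": 0.75, "offset": [-0.055, -0.0215, 0.017], "roll": -2},
    {"jaw": 0.75, "offset": [-0.11, -0.043, 0.034], "roll": -4},
    {"jaw": 0.75, "offset": [-0.165, -0.0645, 0.05], "roll": -6},
    {"jaw": 0.75, "offset": [-0.22, -0.086, 0.07], "roll": -7.6},
    {"jaw": 0.75, "offset": [-0.275, -0.1075, 0.085], "roll": -7.6},
    {"jaw": 0.75, "offset": [-0.33, -0.129, 0.103], "roll": -7.6},
    {"jaw": 0.75, "offset": [-0.33, -0.129, 0.103], "roll": -7.6},
    {"jaw": 0.75, "offset": [-0.33, -0.129, 0.103], "roll": -7.6}
  ]
}}

```text
time_s: 1.7
tcp_pos: [0.4701, 0.366, 0.1503]
orientation: [-0.299, -3.127, -0.001]
contact_force: [-0.5, 0.9, -0.4]
opening: 0.0641
gripper_force: 0.0
```

```bash
cat >> h.py <<'E'
def wrist(n=None,zlo=.012,zhi=.05):
    s=manip.read_state();d=manip.read_camera("wrist")
    T=np.eye(4);T[:3,:3]=R.from_rotvec(s["orientation"]).as_matrix();T[:3,3]=s["tcp_pos"]
    P=cloud(d,T@np.array(d["tool_from_camera"]))
    m=((P[...,2]>zlo)&(P[...,2]<zhi)&(d["range_z"]>0)).astype(np.uint8)
    m=cv2.morphologyEx(m,cv2.MORPH_CLOSE,np.ones((15,15)))
    k,l,st,c=cv2.connectedComponentsWithStats(m)
    for i in range(1,k):
        if st[i,4]<1500: continue
        q=P[(l==i)&(P[...,2]>zlo)&(P[...,2]<zhi)]
        c,sz,a=cv2.minAreaRect((q[:,:2]*1000).astype(np.float32));b=cv2.boxPoints((c,sz,a));e=max([b[1]-b[0],b[2]-b[1]],key=np.linalg.norm)
        print("obj",st[i],np.round(c,1),np.round(sz,1),"axis",round(np.degrees(np.arctan2(e[1],e[0]))%180,1),"ztop",round(float(np.percentile(q[:,2],95)),4))
    if n: save(d,n)
E
python3 - <<'E'
from h import *
wrist("w60");to((.4703,.3656,.03,169.1))
E
```

```text
obj [ 234  155   40   79 3080] [472.5 366.7] [29.8 60.3] axis 169.7 ztop 0.0305
obj [   0  280  123   84 3588] [553.  147.3] [ 53.4 167.1] axis 107.7 ztop 0.0171
t 1.75 tcp [0.4695 0.3669 0.1505] psi 169.2 tilt z [-0.     0.001 -1.   ] open 0.0643 gf 0.0 F [0.3 0.2 0.3] q7 0.66
(0.4703, 0.3656, 0.03, 169.1) offset [-0.0011, -0.0012, 0.1205] roll 0.1
```

View pics/w60.png

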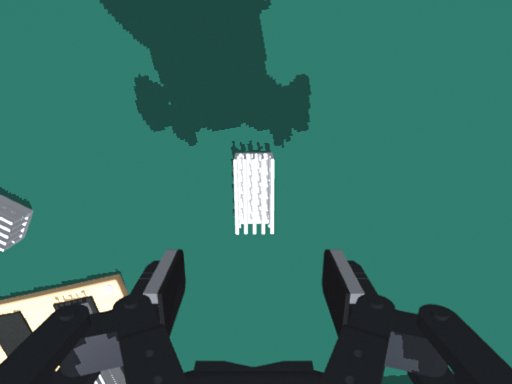

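Wrist view: the silver 60 mm sink is at pixels (255,195), between the jaws. It measures 60 x 30 and agrees with the top view to about 2 mm, so I'll grasp it.

Call:
{"name": "apply_moves", "arguments": {
  "steps": [
    {"jaw": 0.75, "offset": [-0.0015, 0, 0.05], "roll": 0},
    {"jaw": 0.75, "offset": [-0.0015, 0, 0.09], "roll": 0},
    {"jaw": 0.75, "offset": [-0.0015, 0, 0.115], "roll": 0},
    {"jaw": 0.75, "offset": [-0.0015, 0, 0.12], "roll": 0},
    {"jaw": 0.1, "offset": [-0.0015, 0, 0.12], "roll": 0},
    {"jaw": 0.1, "offset": [-0.0015, 0, 0.12], "roll": 0},
    {"jaw": 0.1, "offset": [-0.0015, 0, 0.12], "roll": 0},
    {"jaw": 0.1, "offset": [-0.0015, 0, 0.12], "roll": 0},
    {"jaw": 0.1, "offset": [-0.0015, 0, 0.09], "roll": 0},
    {"jaw": 0.1, "offset": [-0.0015, 0, 0.03], "roll": 0}
  ]
}}

```text
time_s: 3.0
tcp_pos: [0.4706, 0.3644, 0.1199]
orientation: [-0.298, -3.125, 0.005]
contact_force: [0.6, 1.0, -0.0]
opening: 0.0286
gripper_force: 59.5
```

Run:
```python
from h import *
to((.6196,-.0411,.12,183.3),(.6196,-.0411,.046,183.3))
```

```text
t 3.0 tcp [0.4706 0.3644 0.1199] psi 169.1 tilt z [-0.003 -0.003 -1.   ] open 0.0286 gf 59.5 F [ 0.6  1.  -0. ] q7 0.67
(0.6196, -0.0411, 0.12, 183.3) offset [-0.223, -0.37, 0.0006] roll -14.2
(0.6196, -0.0411, 0.046, 183.3) offset [-0.2231, -0.3698, 0.0746] roll -14.2
```

Call:
{"name": "apply_moves", "arguments": {
  "steps": [
    {"jaw": 0.1, "offset": [-0.015, -0.025, 0], "roll": -2},
    {"jaw": 0.1, "offset": [-0.045, -0.074, 0], "roll": -4},
    {"jaw": 0.1, "offset": [-0.075, -0.123, 0], "roll": -7},
    {"jaw": 0.1, "offset": [-0.105, -0.172, 0], "roll": -9},
    {"jaw": 0.1, "offset": [-0.135, -0.221, 0], "roll": -11},
    {"jaw": 0.1, "offset": [-0.165, -0.271, 0], "roll": -13},
    {"jaw": 0.1, "offset": [-0.195, -0.32, 0], "roll": -14.2},
    {"jaw": 0.1, "offset": [-0.215, -0.355, 0], "roll": -14.2},
    {"jaw": 0.1, "offset": [-0.223, -0.37, 0], "roll": -14.2},
    {"jaw": 0.1, "offset": [-0.223, -0.37, 0], "roll": -14.2}
  ]
}}

```text
time_s: 4.25
tcp_pos: [0.6208, -0.0407, 0.1206]
orientation: [-0.088, 3.14, -0.0]
contact_force: [0.2, 0.1, -0.7]
opening: 0.0288
gripper_force: 59.5
```

Run:
```python
from h import *
wrist("carry60",.010,.2)
to((.6196,-.0411,.046,183.3))
```

```text
obj [     0     92    512    292 116369] [670.9 -52.5] [252.5 452. ] axis 94.6 ztop 0.1784
t 4.3 tcp [ 0.6206 -0.0388  0.1205] psi 183.3 tilt z [-0.     0.001 -1.   ] open 0.0289 gf 59.5 F [ 0.2  0.2 -1.1] q7 1.62
(0.6196, -0.0411, 0.046, 183.3) offset [0.0011, -0.0023, 0.0745] roll 0.0
```

View pics/carry60.png

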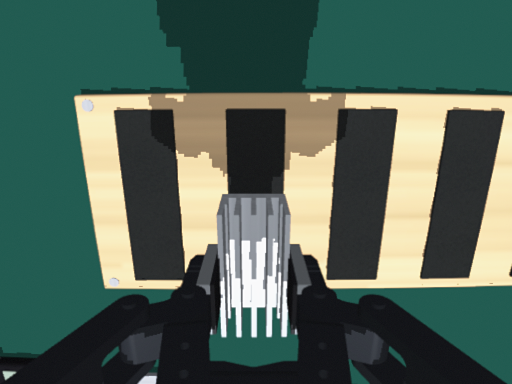

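The sink is held level at (255,265), over the middle-right pad at (255,150), and aligned. Lowering it.

Call:
{"name": "apply_moves", "arguments": {
  "steps": [
    {"jaw": 0.1, "offset": [0.001, -0.001, 0.04], "roll": 0},
    {"jaw": 0.1, "offset": [0.001, -0.001, 0.065], "roll": 0},
    {"jaw": 0.1, "offset": [0.001, -0.001, 0.073], "roll": 0},
    {"jaw": 0.1, "offset": [0.001, -0.001, 0.0745], "roll": 0},
    {"jaw": 0.1, "offset": [0.001, -0.001, 0.0745], "roll": 0},
    {"jaw": 0.5, "offset": [0.001, -0.001, 0.0745], "roll": 0},
    {"jaw": 0.5, "offset": [0.001, -0.001, 0.0745], "roll": 0},
    {"jaw": 0.5, "offset": [0.001, -0.001, 0.0745], "roll": 0},
    {"jaw": 0.5, "offset": [0.001, -0.001, 0.03], "roll": 0},
    {"jaw": 0.5, "offset": [0.001, -0.001, -0.03], "roll": 0}
  ]
}}

```text
time_s: 5.55
tcp_pos: [0.6187, -0.0412, 0.15]
orientation: [0.09, -3.137, -0.0]
contact_force: [2.5, 0.8, -0.3]
opening: 0.0429
gripper_force: 0.0
```

Run:
```python
from h import *
wrist(None,.025,.05)
to((.4401,.1283,.15,230.5),(.4401,.1283,.03,230.5))
```

```text
obj [ 235  158   43   85 3491] [620.8 -38.4] [60.8 29.8] axis 3.6 ztop 0.0454
t 5.6 tcp [ 0.6232 -0.0413  0.1594] psi 183.3 tilt z [ 0.009  0.    -1.   ] open 0.0427 gf 0.0 F [ 2.7 -0.2  5.6] q7 1.62
(0.4401, 0.1283, 0.15, 230.5) offset [0.1732, 0.1798, 0.0078] roll -47.2
(0.4401, 0.1283, 0.03, 230.5) offset [0.1743, 0.1799, 0.1278] roll -47.2
```

Call:
{"name": "apply_moves", "arguments": {
  "steps": [
    {"jaw": 0.75, "offset": [0.028, 0.03, 0], "roll": -8},
    {"jaw": 0.75, "offset": [0.056, 0.06, 0], "roll": -16},
    {"jaw": 0.75, "offset": [0.085, 0.09, 0], "roll": -24},
    {"jaw": 0.75, "offset": [0.113, 0.12, 0], "roll": -32},
    {"jaw": 0.75, "offset": [0.141, 0.15, 0], "roll": -40},
    {"jaw": 0.75, "offset": [0.169, 0.18, 0], "roll": -47.2},
    {"jaw": 0.75, "offset": [0.169, 0.18, 0], "roll": -47.2},
    {"jaw": 0.75, "offset": [0.169, 0.18, 0], "roll": -47.2}
  ]
}}

```text
time_s: 6.6
tcp_pos: [0.4414, 0.1284, 0.1504]
orientation: [-1.338, 2.842, -0.001]
contact_force: [0.7, -0.1, 0.1]
opening: 0.064
gripper_force: 0.0
```

Run:
```python
from h import *
wrist("w80",.012,.037)
to((.4401,.1283,.03,230.5))
```

```text
obj [ 125    0   80   62 1748] [416.1  -7.5] [16.2 71.1] axis 177.8 ztop 0.0183
obj [    0    98   165   226 20750] [615.6  42.4] [151.1 183.1] axis 93.0 ztop 0.0173
obj [ 235  142   41  103 4019] [442.1 130.7] [80.4 29.9] axis 50.3 ztop 0.0306
obj [ 170  268   79  105 4040] [576.1 190. ] [89.3 82.2] axis 3.2 ztop 0.035
t 6.65 tcp [0.4416 0.1281 0.1504] psi 230.4 tilt z [ 0.001 -0.    -1.   ] open 0.0643 gf 0.0 F [-0.4 -1.2 -1. ] q7 1.94
(0.4401, 0.1283, 0.03, 230.5) offset [0.0009, 0.0014, 0.1204] roll -0.1
```

Call:
{"name": "apply_moves", "arguments": {
  "steps": [
    {"jaw": 0.75, "offset": [0, 0, 0.05], "roll": 0},
    {"jaw": 0.75, "offset": [0, 0, 0.09], "roll": 0},
    {"jaw": 0.75, "offset": [0, 0, 0.115], "roll": 0},
    {"jaw": 0.75, "offset": [0, 0, 0.12], "roll": 0},
    {"jaw": 0.1, "offset": [0, 0, 0.12], "roll": 0},
    {"jaw": 0.1, "offset": [0, 0, 0.12], "roll": 0},
    {"jaw": 0.1, "offset": [0, 0, 0.12], "roll": 0},
    {"jaw": 0.1, "offset": [0, 0, 0.12], "roll": 0},
    {"jaw": 0.1, "offset": [0, 0, 0.09], "roll": 0},
    {"jaw": 0.1, "offset": [0, 0, 0.03], "roll": 0}
  ]
}}

```text
time_s: 7.9
tcp_pos: [0.4396, 0.1284, 0.1205]
orientation: [1.339, -2.838, -0.001]
contact_force: [1.0, -0.1, -0.9]
opening: 0.0288
gripper_force: 59.5
```

Run:
```python
from h import *
to((.6153,.0338,.12,183.3))
```

```text
t 7.9 tcp [0.4396 0.1284 0.1205] psi 230.5 tilt z [-0.003 -0.001 -1.   ] open 0.0288 gf 59.5 F [ 1.  -0.1 -0.9] q7 1.91
(0.6153, 0.0338, 0.12, 183.3) offset [-0.0387, -0.1957, 0.0] roll 47.2
```

Call:
{"name": "apply_moves", "arguments": {
  "steps": [
    {"jaw": 0.1, "offset": [-0.007, -0.032, 0], "roll": 8},
    {"jaw": 0.1, "offset": [-0.013, -0.065, 0], "roll": 16},
    {"jaw": 0.1, "offset": [-0.019, -0.098, 0], "roll": 24},
    {"jaw": 0.1, "offset": [-0.026, -0.13, 0], "roll": 32},
    {"jaw": 0.1, "offset": [-0.032, -0.163, 0], "roll": 40},
    {"jaw": 0.1, "offset": [-0.038, -0.195, 0], "roll": 47.2},
    {"jaw": 0.1, "offset": [-0.038, -0.195, 0], "roll": 47.2},
    {"jaw": 0.1, "offset": [-0.038, -0.195, 0], "roll": 47.2}
  ]
}}

```text
time_s: 8.9
tcp_pos: [0.6147, 0.0346, 0.1204]
orientation: [0.093, -3.14, -0.001]
contact_force: [-0.2, 0.5, -1.5]
opening: 0.0289
gripper_force: 59.5
```

Run:
```python
from h import *
to((.6153,.0338,.0465,183.3))
```

```text
t 8.9 tcp [0.6147 0.0346 0.1204] psi 183.4 tilt z [-0.001  0.001 -1.   ] open 0.0289 gf 59.5 F [-0.2  0.5 -1.5] q7 1.49
(0.6153, 0.0338, 0.0465, 183.3) offset [-0.0006, -0.0009, 0.0739] roll 0.1
```

Call:
{"name": "apply_moves", "arguments": {
  "steps": [
    {"jaw": 0.1, "offset": [0, 0, 0.04], "roll": 0},
    {"jaw": 0.1, "offset": [0, 0, 0.065], "roll": 0},
    {"jaw": 0.1, "offset": [0, 0, 0.073], "roll": 0},
    {"jaw": 0.1, "offset": [0, 0, 0.0745], "roll": 0},
    {"jaw": 0.1, "offset": [0, 0, 0.0745], "roll": 0},
    {"jaw": 0.5, "offset": [0, 0, 0.0745], "roll": 0},
    {"jaw": 0.5, "offset": [0, 0, 0.0745], "roll": 0},
    {"jaw": 0.5, "offset": [0, 0, 0.0745], "roll": 0},
    {"jaw": 0.5, "offset": [0, 0, 0.03], "roll": 0},
    {"jaw": 0.5, "offset": [0, 0, -0.03], "roll": 0}
  ]
}}

```text
time_s: 10.15
tcp_pos: [0.6143, 0.034, 0.15]
orientation: [0.091, -3.137, 0.001]
contact_force: [0.6, 0.2, 0.5]
opening: 0.0431
gripper_force: 0.0
```

Run:
```python
from h import *
wrist(None,.025,.05)
to((.4327,-.1496,.15,116.9))
```

```text
obj [ 414  119   81  157 8341] [607.7 185.4] [121.1  32.4] axis 3.8 ztop 0.0452
obj [ 233  146   43  110 4516] [617.4  35.3] [80.6 29.9] axis 3.5 ztop 0.0455
obj [ 128  158   54   85 3897] [620.8 -38.3] [61.1 30.5] axis 3.7 ztop 0.0452
t 10.2 tcp [0.6188 0.0344 0.1594] psi 183.3 tilt z [ 0.009  0.001 -1.   ] open 0.0425 gf 0.0 F [2.4 0.8 6.4] q7 1.49
(0.4327, -0.1496, 0.15, 116.9) offset [0.1964, -0.173, 0.0075] roll 66.4
```

Call:
{"name": "apply_moves", "arguments": {
  "steps": [
    {"jaw": 0.75, "offset": [0.025, -0.022, 0], "roll": 9},
    {"jaw": 0.75, "offset": [0.052, -0.046, 0], "roll": 18},
    {"jaw": 0.75, "offset": [0.08, -0.07, 0], "roll": 27},
    {"jaw": 0.75, "offset": [0.108, -0.096, 0], "roll": 36},
    {"jaw": 0.75, "offset": [0.136, -0.122, 0], "roll": 45},
    {"jaw": 0.75, "offset": [0.164, -0.147, 0], "roll": 54},
    {"jaw": 0.75, "offset": [0.192, -0.173, 0], "roll": 62},
    {"jaw": 0.75, "offset": [0.192, -0.173, 0], "roll": 66.4},
    {"jaw": 0.75, "offset": [0.192, -0.173, 0], "roll": 66.4},
    {"jaw": 0.75, "offset": [0.192, -0.173, 0], "roll": 66.4}
  ]
}}

```text
time_s: 11.45
tcp_pos: [0.4341, -0.1493, 0.1503]
orientation: [1.64, 2.679, 0.0]
contact_force: [0.2, -1.1, 0.9]
opening: 0.0642
gripper_force: 0.0
```

Run:
```python
from h import *
wrist("w40",.012,.037)
to((.4327,-.1496,.03,116.9))
```

```text
obj [  365    11   147   305 22730] [620.9 -50. ] [151.2 222.7] axis 93.5 ztop 0.0178
obj [ 234  163   40   56 2194] [ 434.5 -147.1] [29.9 40.5] axis 117.4 ztop 0.0304
t 11.5 tcp [ 0.4341 -0.1493  0.1503] psi 117.0 tilt z [ 0.  0. -1.] open 0.0642 gf 0.0 F [-0.6  0.3  0.3] q7 0.84
(0.4327, -0.1496, 0.03, 116.9) offset [0.0003, -0.0014, 0.1203] roll 0.1
```

View pics/w40.png

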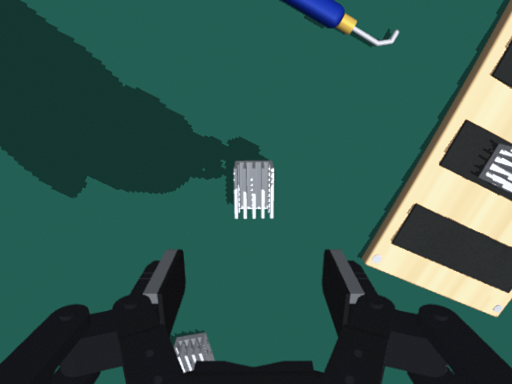

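The 40 mm sink is at (255,190) with its fins running along the jaws' faces. The deburrer is well clear at (340,15). I'll grasp it.

Call:
{"name": "apply_moves", "arguments": {
  "steps": [
    {"jaw": 0.75, "offset": [0, 0, 0.05], "roll": 0},
    {"jaw": 0.75, "offset": [0, 0, 0.09], "roll": 0},
    {"jaw": 0.75, "offset": [0, 0, 0.115], "roll": 0},
    {"jaw": 0.75, "offset": [0, 0, 0.12], "roll": 0},
    {"jaw": 0.1, "offset": [0, 0, 0.12], "roll": 0},
    {"jaw": 0.1, "offset": [0, 0, 0.12], "roll": 0},
    {"jaw": 0.1, "offset": [0, 0, 0.12], "roll": 0},
    {"jaw": 0.1, "offset": [0, 0, 0.12], "roll": 0},
    {"jaw": 0.1, "offset": [0, 0, 0.09], "roll": 0},
    {"jaw": 0.1, "offset": [0, 0, 0.03], "roll": 0}
  ]
}}

```text
time_s: 12.75
tcp_pos: [0.4327, -0.1493, 0.1207]
orientation: [-1.642, -2.675, 0.002]
contact_force: [1.3, -0.1, 0.4]
opening: 0.0292
gripper_force: 59.3
```

Run:
```python
from h import *
to((.624,-.1159,.12,183.3))
```

```text
t 12.75 tcp [ 0.4327 -0.1493  0.1207] psi 116.9 tilt z [-0.003  0.    -1.   ] open 0.0292 gf 59.3 F [ 1.3 -0.1  0.4] q7 0.87
(0.624, -0.1159, 0.12, 183.3) offset [-0.0568, 0.1857, 0.0001] roll -66.4
```

Call:
{"name": "apply_moves", "arguments": {
  "steps": [
    {"jaw": 0.1, "offset": [-0.008, 0.026, 0], "roll": -9},
    {"jaw": 0.1, "offset": [-0.016, 0.053, 0], "roll": -18},
    {"jaw": 0.1, "offset": [-0.024, 0.08, 0], "roll": -27},
    {"jaw": 0.1, "offset": [-0.032, 0.106, 0], "roll": -36},
    {"jaw": 0.1, "offset": [-0.04, 0.132, 0], "roll": -45},
    {"jaw": 0.1, "offset": [-0.048, 0.158, 0], "roll": -54},
    {"jaw": 0.1, "offset": [-0.056, 0.185, 0], "roll": -62},
    {"jaw": 0.1, "offset": [-0.056, 0.185, 0], "roll": -66.4},
    {"jaw": 0.1, "offset": [-0.056, 0.185, 0], "roll": -66.4},
    {"jaw": 0.1, "offset": [-0.056, 0.185, 0], "roll": -66.4}
  ]
}}

```text
time_s: 14.0
tcp_pos: [0.6237, -0.1161, 0.1207]
orientation: [-0.087, 3.14, -0.0]
contact_force: [0.3, -0.4, -0.4]
opening: 0.0287
gripper_force: 59.3
```

Run:
```python
from h import *
to((.624,-.1159,.0465,183.3))
```

```text
t 14.0 tcp [ 0.6237 -0.1161  0.1207] psi 183.2 tilt z [ 0. -0. -1.] open 0.0287 gf 59.3 F [ 0.3 -0.4 -0.4] q7 1.74
(0.624, -0.1159, 0.0465, 183.3) offset [-0.0003, 0.0002, 0.0742] roll -0.1
```

Call:
{"name": "apply_moves", "arguments": {
  "steps": [
    {"jaw": 0.1, "offset": [0, 0, 0.04], "roll": 0},
    {"jaw": 0.1, "offset": [0, 0, 0.065], "roll": 0},
    {"jaw": 0.1, "offset": [0, 0, 0.073], "roll": 0},
    {"jaw": 0.1, "offset": [0, 0, 0.0745], "roll": 0},
    {"jaw": 0.1, "offset": [0, 0, 0.0745], "roll": 0},
    {"jaw": 0.5, "offset": [0, 0, 0.0745], "roll": 0},
    {"jaw": 0.5, "offset": [0, 0, 0.0745], "roll": 0},
    {"jaw": 0.5, "offset": [0, 0, 0.0745], "roll": 0},
    {"jaw": 0.5, "offset": [0, 0, 0.03], "roll": 0},
    {"jaw": 0.5, "offset": [0, 0, -0.03], "roll": 0}
  ]
}}

```text
time_s: 15.25
tcp_pos: [0.6228, -0.1157, 0.15]
orientation: [0.09, -3.137, -0.001]
contact_force: [1.8, -0.0, 0.9]
opening: 0.0425
gripper_force: 0.0
```

Run:
```python
from h import *
wrist(None,.025,.05)
to((.4798,-.355,.15,129.4))
```

```text
obj [ 418  147   69  108 5633] [617.6  35.3] [80.9 33. ] axis 3.4 ztop 0.0452
obj [ 331  158   53   85 3915] [621.  -38.7] [61.2 31. ] axis 3.6 ztop 0.0453
obj [ 232  169   42   59 2443] [ 623.2 -115.6] [41.1 29.7] axis 3.6 ztop 0.0455
t 15.3 tcp [ 0.6273 -0.1164  0.1596] psi 183.3 tilt z [ 0.009 -0.001 -1.   ] open 0.0428 gf 0.0 F [ 3.8 -0.6  6.1] q7 1.74
(0.4798, -0.355, 0.15, 129.4) offset [0.161, -0.2297, 0.0085] roll 53.9
```

Call:
{"name": "apply_moves", "arguments": {
  "steps": [
    {"jaw": 0.75, "offset": [0.022, -0.032, 0], "roll": 8},
    {"jaw": 0.75, "offset": [0.045, -0.066, 0], "roll": 16},
    {"jaw": 0.75, "offset": [0.067, -0.098, 0], "roll": 24},
    {"jaw": 0.75, "offset": [0.09, -0.131, 0], "roll": 32},
    {"jaw": 0.75, "offset": [0.112, -0.164, 0], "roll": 40},
    {"jaw": 0.75, "offset": [0.135, -0.197, 0], "roll": 48},
    {"jaw": 0.75, "offset": [0.157, -0.23, 0], "roll": 53.9},
    {"jaw": 0.75, "offset": [0.157, -0.23, 0], "roll": 53.9},
    {"jaw": 0.75, "offset": [0.157, -0.23, 0], "roll": 53.9}
  ]
}}

```text
time_s: 16.42
tcp_pos: [0.4809, -0.354, 0.1502]
orientation: [1.341, 2.841, 0.001]
contact_force: [-0.2, 0.6, 0.4]
opening: 0.0638
gripper_force: 0.0
```

Run:
```python
from h import *
wrist("w100",.012,.037)
to((.4798,-.355,.03,129.4))
```

```text
obj [ 233  127   41  128 5019] [ 481.8 -353.5] [ 29.9 101. ] axis 129.6 ztop 0.0304
obj [  92  241   57   57 1685] [ 439.5 -478.4] [32.6 36. ] axis 172.2 ztop 0.03
obj [ 365  242   83   62 2874] [ 631.2 -327.3] [59.4 31.9] axis 69.3 ztop 0.0301
t 16.48 tcp [ 0.4813 -0.3534  0.1501] psi 129.5 tilt z [ 0.     0.001 -1.   ] open 0.0643 gf 0.0 F [ 0.4 -0.2  0.1] q7 1.4
(0.4798, -0.355, 0.03, 129.4) offset [-0.0003, -0.0022, 0.1201] roll 0.1
```

View pics/w100.png

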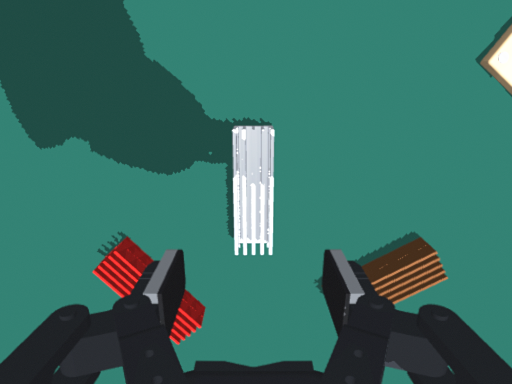

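The silver 100 mm sink is at (254,190), between the jaws. The red (150,290) and brown (405,270) look-alikes are clear of them.

Call:
{"name": "apply_moves", "arguments": {
  "steps": [
    {"jaw": 0.75, "offset": [0, -0.001, 0.05], "roll": 0},
    {"jaw": 0.75, "offset": [0, -0.001, 0.09], "roll": 0},
    {"jaw": 0.75, "offset": [0, -0.001, 0.115], "roll": 0},
    {"jaw": 0.75, "offset": [0, -0.001, 0.12], "roll": 0},
    {"jaw": 0.1, "offset": [0, -0.001, 0.12], "roll": 0},
    {"jaw": 0.1, "offset": [0, -0.001, 0.12], "roll": 0},
    {"jaw": 0.1, "offset": [0, -0.001, 0.12], "roll": 0},
    {"jaw": 0.1, "offset": [0, -0.001, 0.12], "roll": 0},
    {"jaw": 0.1, "offset": [0, -0.001, 0.09], "roll": 0},
    {"jaw": 0.1, "offset": [0, -0.001, 0.02], "roll": 0}
  ]
}}

```text
time_s: 17.73
tcp_pos: [0.4784, -0.3541, 0.1222]
orientation: [-1.34, -2.836, -0.001]
contact_force: [1.4, -0.9, 0.6]
opening: 0.0285
gripper_force: 59.6
```

Run:
```python
from h import *
to((.611,.1087,.13,183.3))
```

```text
t 17.73 tcp [ 0.4784 -0.3541  0.1222] psi 129.4 tilt z [-0.004  0.002 -1.   ] open 0.0285 gf 59.6 F [ 1.4 -0.9  0.6] q7 1.41
(0.611, 0.1087, 0.13, 183.3) offset [0.2734, 0.3962, -0.0072] roll -53.9
```

Call:
{"name": "apply_moves", "arguments": {
  "steps": [
    {"jaw": 0.1, "offset": [0.02, 0.029, 0], "roll": -4},
    {"jaw": 0.1, "offset": [0.055, 0.079, 0], "roll": -11},
    {"jaw": 0.1, "offset": [0.09, 0.13, 0], "roll": -18},
    {"jaw": 0.1, "offset": [0.125, 0.18, 0], "roll": -25},
    {"jaw": 0.1, "offset": [0.16, 0.231, 0], "roll": -32},
    {"jaw": 0.1, "offset": [0.195, 0.281, 0], "roll": -39},
    {"jaw": 0.1, "offset": [0.23, 0.332, 0], "roll": -46},
    {"jaw": 0.1, "offset": [0.26, 0.375, 0], "roll": -51},
    {"jaw": 0.1, "offset": [0.274, 0.395, 0], "roll": -53.9},
    {"jaw": 0.1, "offset": [0.274, 0.395, 0], "roll": -53.9}
  ]
}}

```text
time_s: 18.98
tcp_pos: [0.6112, 0.1093, 0.123]
orientation: [-0.096, 3.14, 0.001]
contact_force: [-1.0, -0.5, -1.6]
opening: 0.0289
gripper_force: 59.7
```

Call:
{"name": "apply_moves", "arguments": {
  "steps": [
    {"jaw": 0.1, "offset": [0, 0, 0], "roll": 0},
    {"jaw": 0.1, "offset": [0, 0, 0], "roll": 0}
  ]
}}

```text
time_s: 19.23
tcp_pos: [0.6109, 0.105, 0.1229]
orientation: [0.086, -3.14, 0.002]
contact_force: [0.8, -0.1, -0.9]
opening: 0.0286
gripper_force: 59.7
```

Run:
```python
from h import *
to((.611,.1087,.0465,183.3))
```

```text
t 19.23 tcp [0.6109 0.105  0.1229] psi 183.1 tilt z [-0.    -0.001 -1.   ] open 0.0286 gf 59.7 F [ 0.8 -0.1 -0.9] q7 1.37
(0.611, 0.1087, 0.0465, 183.3) offset [-0.0003, 0.0038, 0.0764] roll -0.2
```

Call:
{"name": "apply_moves", "arguments": {
  "steps": [
    {"jaw": 0.1, "offset": [0, 0.002, 0.035], "roll": 0},
    {"jaw": 0.1, "offset": [0, 0.002, 0.055], "roll": 0},
    {"jaw": 0.1, "offset": [0, 0.002, 0.055], "roll": 0}
  ]
}}

```text
time_s: 19.6
tcp_pos: [0.6098, 0.1077, 0.0665]
orientation: [0.088, -3.137, 0.002]
contact_force: [-0.6, -0.2, -0.1]
opening: 0.0289
gripper_force: 59.7
```

Run:
```python
from h import *
to((.611,.1087,.0465,183.3))
```

```text
t 19.6 tcp [0.6098 0.1077 0.0665] psi 183.2 tilt z [-0.003 -0.001 -1.   ] open 0.0289 gf 59.7 F [-0.6 -0.2 -0.1] q7 1.37
(0.611, 0.1087, 0.0465, 183.3) offset [-0.0014, 0.001, 0.02] roll -0.1
```

Call:
{"name": "apply_moves", "arguments": {
  "steps": [
    {"jaw": 0.1, "offset": [0, 0.001, 0.015], "roll": 0},
    {"jaw": 0.1, "offset": [0, 0.001, 0.02], "roll": 0},
    {"jaw": 0.1, "offset": [0, 0.001, 0.021], "roll": 0},
    {"jaw": 0.1, "offset": [0, 0.001, 0.021], "roll": 0},
    {"jaw": 0.5, "offset": [0, 0.001, 0.021], "roll": 0},
    {"jaw": 0.5, "offset": [0, 0.001, 0.021], "roll": 0},
    {"jaw": 0.5, "offset": [0, 0.001, 0.021], "roll": 0},
    {"jaw": 0.5, "offset": [0, 0.001, -0.02], "roll": 0},
    {"jaw": 0.5, "offset": [0, 0.001, -0.08], "roll": 0},
    {"jaw": 0.5, "offset": [0, 0.001, -0.13], "roll": 0}
  ]
}}

```text
time_s: 20.85
tcp_pos: [0.611, 0.1103, 0.2001]
orientation: [-0.09, 3.139, 0.0]
contact_force: [0.4, 0.5, 0.4]
opening: 0.0427
gripper_force: 0.0
```

Call:
{"name": "apply_moves", "arguments": {
  "steps": [
    {"jaw": 0.5, "offset": [0.03, 0.03, 0], "roll": 0},
    {"jaw": 0.5, "offset": [0.08, 0.08, 0], "roll": 0},
    {"jaw": 0.5, "offset": [0.12, 0.12, 0], "roll": 0},
    {"jaw": 0.5, "offset": [0.15, 0.16, 0], "roll": 0},
    {"jaw": 0.5, "offset": [0.15, 0.2, 0], "roll": 0},
    {"jaw": 0.5, "offset": [0.15, 0.24, 0], "roll": 0},
    {"jaw": 0.5, "offset": [0.15, 0.24, 0], "roll": 0},
    {"jaw": 0.5, "offset": [0.15, 0.24, 0], "roll": 0}
  ]
}}

```text
time_s: 21.85
tcp_pos: [0.4473, 0.3406, 0.1977]
orientation: [0.09, -3.14, 0.001]
contact_force: [0.2, -0.1, 0.4]
opening: 0.0426
gripper_force: 0.0
```

Run:
```python
from h import *
to()
d=manip.read_camera("top");P=cloud(d);Z=P[...,2]
a=d["img"][120:280,80:440,::-1];cv2.imwrite("pics/end.png",cv2.resize(a,None,fx=2.2,fy=2.2,interpolation=cv2.INTER_CUBIC))
b=np.zeros((384,512),bool);b[143:205,165:302]=1
m=(b&(Z>.022)&(Z<.06)).astype(np.uint8)
P0=np.array([606.3,183.5]);v=np.array([-.0576,.998])
for i in range(5):
    c=P0-75*i*v; q=P[(m>0)&(np.hypot(P[...,0]*1000-c[0],0)<75)&(abs((P[...,:2]*1000-c)@v)<30)]
    r=cv2.minAreaRect((q[:,:2]*1000).astype(np.float32));print(i,np.round(c,1),len(q),np.round(r[0],1),np.round(r[1],1),round(r[2],1),np.percentile(q[:,2],95).round(4))
```

```text
t 21.85 tcp [0.4473 0.3406 0.1977] psi 183.3 tilt z [-0.    -0.001 -1.   ] open 0.0426 gf 0.0 F [ 0.2 -0.1  0.4] q7 0.85
0 [606.3 183.5] 386 [605.5 183.4] [120.4  30. ] 3.3 0.0436
1 [610.6 108.6] 269 [608.8 108.6] [100.6  30.6] 4.3 0.0437
2 [614.9  33.8] 177 [615.4  33.3] [80.7 30. ] 4.5 0.0439
3 [619.3 -41.1] 101 [618.2 -40.4] [59.3 29.7] 4.0 0.0442
4 [ 623.6 -115.9] 96 [ 620.4 -117.1] [39.6 30.4] 2.0 0.0441
```

View pics/end.png

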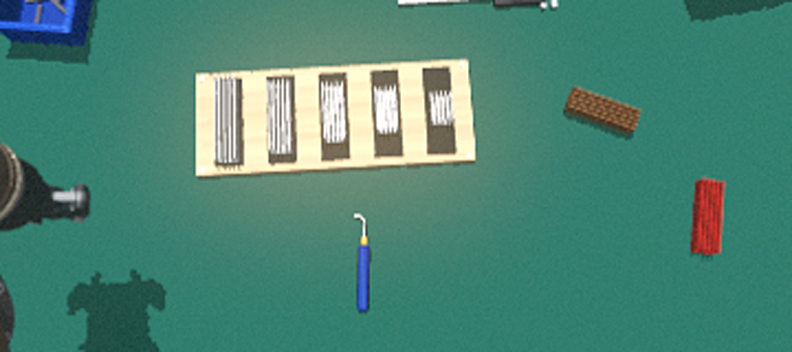

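The end view shows the row as 120, 100, 80, 60, 40 at x = 228, 281, 334, 386 and 441. Each is centred to within 4 mm and aligned, and the deburrer hasn't moved. Handing in.

```bash
python3 -c "
from cell import manip
print(manip.finish_job())"
```

```text
the job is handed in; nothing more can be done
None
```

The four heat sinks now lie fins up on their pads in order 100, 80, 60, 40 mm away from the 120 mm one, each within about 4 mm of its pad's centre by the top camera; the job is handed in, and no verdict was returned.

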